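# Refill the cap dispenser and hold its gate open

## Task

Tip the six blue caps from the scoop into the dispenser's hopper while its gate is shut, and set the empty scoop back down flat on the bench. Then pull the spring-closed gate up by its black handle until its yellow top edge is level with the red lines, and keep it there while all the caps run down into the trough: the gate snaps shut if let go, so finish still holding it at the lines. Leave the tip rack, tube rack and bottle where they stand.

Things in the scene. Friction and masses are not known exactly. Their poses are not given: they have to be found in the camera images.
- dispenser: Bench-top cap dispenser, cream plastic, fixed; 346 x 146 mm footprint, 232 mm high at its two aluminium gate rails (16 x 12 mm, at y = -65 and 65 mm). Origin on the bench under the middle of the gate, z up. -x: open trough where caps come out; +x: hopper, inside x 2 to 133, y -55 to 55 mm, floor falling 35 deg to the gate (55 mm high there, 146 mm at the back), so caps run out when the gate is up
- mouth (a point): middle of the hopper's open mouth at rim height: x 85, y 0, z 190 mm in the dispenser's frame, axes as the dispenser's. Mouth x 12 to 165, y -85 to 85 mm; its walls slope inward on both y sides and at the back, down to the upright hopper walls at 150 mm height
- trough (a point): middle of the trough's floor, 12 mm above the bench, x -102 mm in the dispenser's frame. The trough is 130 x 130 mm inside, walls 56 mm high (front wall 66 mm)
- gate (a joint): height in m by which the gate is raised: 0 shut, 0.060 when its yellow top edge is level with the red lines, hard stop at 0.075. It slides straight up. A spring inside pulls it shut: with its weight about 6 N to start it, about 10 N at the lines. Should caps ever bridge behind it, letting it down 30 mm and pulling it up again frees them
- gate_grip (a point): middle of the gate's black rubber handle bar along the dispenser's y: 72 long (y), 14 thick (x), 16 mm high (z); 205 mm above the bench when shut, rises with the gate. Two 6 x 8 mm posts at y = -29 and 29 mm join it to the gate's top edge 55 mm lower; free space between them and on both x sides. Axes as the dispenser's
- gate_edge (a point): middle of the gate's yellow top edge, 150 mm above the bench when shut; rises with the gate
- red_line (a point): the height of the red lines painted on both rails (210 mm above the bench), at the middle between them, straight above gate_edge
- scoop: Loose flat aluminium scoop, about 180 g empty, 116 long (x -61 to 55) x 100 wide (y) mm, walls 3 mm. Origin under it, z up. Front (-x) open, lip at x -61, turned up to z 7 mm; back wall 45, sides 32 mm high. Caps stay put while it is level and moved without jerks; they slide out over the front when it is tipped nose down 45 deg or more
- scoop_grip (a point): middle of the scoop's black handle bar spanning it along its y, at x 5, z 77 mm: 100 long (y), 14 thick (x), 16 mm high (z), on uprights at both sides; clear space below it down to the caps' tops at 23 mm. Axes as the scoop's
- cap0: blue ribbed plastic screw cap, 28 mm diameter, 20 mm high, 12 g; origin in the middle of its open end, z along its axis. Starts standing in the scoop
- cap1: blue ribbed plastic screw cap, 28 mm diameter, 20 mm high, 12 g; origin in the middle of its open end, z along its axis. Starts standing in the scoop
- cap2: blue ribbed plastic screw cap, 28 mm diameter, 20 mm high, 12 g; origin in the middle of its open end, z along its axis. Starts standing in the scoop
- cap3: blue ribbed plastic screw cap, 28 mm diameter, 20 mm high, 12 g; origin in the middle of its open end, z along its axis. Starts standing in the scoop
- cap4: blue ribbed plastic screw cap, 28 mm diameter, 20 mm high, 12 g; origin in the middle of its open end, z along its axis. Starts standing in the scoop
- cap5: blue ribbed plastic screw cap, 28 mm diameter, 20 mm high, 12 g; origin in the middle of its open end, z along its axis. Starts standing in the scoop
- tip_rack: bystander: yellow rack of pipette tips, 90 x 127 x 62 mm, loose; origin under its middle
- tube_rack: bystander: white rack of capped sample tubes, 75 x 160 x 98 mm, loose; origin under its middle
- bottle: bystander: amber reagent bottle with a blue cap, 68 mm diameter, 150 mm high, loose; origin under its middle
Mind the look-alikes: they are no part of the job. What is shaped like the scoop but purple or turquoise is not meant.

How it is judged (in metres and radians):
On the way, in this order (a step that is already met when the one before it is completed fails the run):
1. all six caps are in the hopper behind the shut gate (value of joint gate below 0.005 m and x of cap0 in the frame of dispenser between 0 and 0.165 m and y of cap0 in the frame of dispenser between -0.08 and 0.08 m and z of cap0 in the frame of dispenser between 0.05 and 0.2 m and x of cap1 in the frame of dispenser between 0 and 0.165 m and y of cap1 in the frame of dispenser between -0.08 and 0.08 m and z of cap1 in the frame of dispenser between 0.05 and 0.2 m and x of cap2 in the frame of dispenser between 0 and 0.165 m and y of cap2 in the frame of dispenser between -0.08 and 0.08 m and z of cap2 in the frame of dispenser between 0.05 and 0.2 m and x of cap3 in the frame of dispenser between 0 and 0.165 m and y of cap3 in the frame of dispenser between -0.08 and 0.08 m and z of cap3 in the frame of dispenser between 0.05 and 0.2 m and x of cap4 in the frame of dispenser between 0 and 0.165 m and y of cap4 in the frame of dispenser between -0.08 and 0.08 m and z of cap4 in the frame of dispenser between 0.05 and 0.2 m and x of cap5 in the frame of dispenser between 0 and 0.165 m and y of cap5 in the frame of dispenser between -0.08 and 0.08 m and z of cap5 in the frame of dispenser between 0.05 and 0.2 m), for 0.3 s.
2. the empty scoop stands flat on the bench, let go, with the gate still shut (value of joint gate below 0.005 m and height (world z) of scoop below 0.006 m and angle between scoop's own z axis and vertical below 0.08 rad and contact force between the fingers and scoop below 0.2 N and linear speed of scoop below 0.02 m/s), for 0.2 s.
At the end, for the whole second after the job is handed in: The gripper still holds the gate steady with its top edge level with the red lines (raised 60 mm, within 5 mm), all six caps lie in the trough, and the scoop stands flat on the bench, let go (value of joint gate between 0.055 and 0.065 m and velocity of joint gate between -0.01 and 0.01 m/s and contact force between the fingers and dispenser above 4 N and x of cap0 in the frame of dispenser between -0.172 and -0.035 m and y of cap0 in the frame of dispenser between -0.07 and 0.07 m and z of cap0 in the frame of dispenser between 0.005 and 0.08 m and x of cap1 in the frame of dispenser between -0.172 and -0.035 m and y of cap1 in the frame of dispenser between -0.07 and 0.07 m and z of cap1 in the frame of dispenser between 0.005 and 0.08 m and x of cap2 in the frame of dispenser between -0.172 and -0.035 m and y of cap2 in the frame of dispenser between -0.07 and 0.07 m and z of cap2 in the frame of dispenser between 0.005 and 0.08 m and x of cap3 in the frame of dispenser between -0.172 and -0.035 m and y of cap3 in the frame of dispenser between -0.07 and 0.07 m and z of cap3 in the frame of dispenser between 0.005 and 0.08 m and x of cap4 in the frame of dispenser between -0.172 and -0.035 m and y of cap4 in the frame of dispenser between -0.07 and 0.07 m and z of cap4 in the frame of dispenser between 0.005 and 0.08 m and x of cap5 in the frame of dispenser between -0.172 and -0.035 m and y of cap5 in the frame of dispenser between -0.07 and 0.07 m and z of cap5 in the frame of dispenser between 0.005 and 0.08 m and height (world z) of scoop below 0.006 m and angle between scoop's own z axis and vertical below 0.08 rad and contact force between the fingers and scoop below 0.2 N and linear speed of scoop below 0.02 m/s); the arm keeps its last pose, push and grip.
It fails at once if the tip rack is shoved more than 25 mm or tipped over (distance of tip_rack from where it was at the start of the episode above 0.025 m or angle between tip_rack's own z axis and vertical above 0.4 rad).
It fails at once if the tube rack is shoved more than 25 mm or tipped over (distance of tube_rack from where it was at the start of the episode above 0.025 m or angle between tube_rack's own z axis and vertical above 0.4 rad).
It fails at once if the bottle is shoved more than 25 mm or tipped over (distance of bottle from where it was at the start of the episode above 0.025 m or angle between bottle's own z axis and vertical above 0.4 rad).
It also fails if it takes over 72 s, if anything falls off the work surface, if the arm or the gripper's body presses on something with over 40 N, if the wrist force passes 120 N, or if a joint passes its speed limit or range.

## Robot

A 6-joint arm with a two-finger parallel gripper is mounted at the origin on the work surface. World frame = base frame: x ahead of the robot, y to its left, z up, the work surface at z = 0. Lengths are in m, angles in degrees, forces in N, time in s.
With the tool pointing down it reaches from about 0.3 to 0.75 m from the base axis. Payload 8.5 kg.
Tool frame: the origin (TCP) lies between the finger pads; the fingertips stand 22 mm ahead of it and the grasp point (between the pads) lies 3 mm ahead of it (env.nose_length is the distance from the TCP to the fingertips, in m); z points along the fingers, x is the direction in which the jaws open and shut, and the axes are right-handed (so a half turn about z gives the same grasp; the last joint's range is limited). The gripper opens to 85 mm and grips with 20 to 120 N. Pads are 22 mm wide; open, the fingers measure 114 mm over their backs; the gripper's body (76 mm by 85 mm) begins 54 mm behind the grasp point. The pads swing forward as they close: fully open they stand 13 mm farther back than shut.
Start: joints at [52.007, 21.807, 74.336, -0, 83.858, -12.336], TCP at [0.238, 0.496, 0.253] pointing down, gripper open.
Joint ranges: [-178.18, 178.18], [-50.72, 133.34], [12.68, 142.11], [-81.47, 261.47], [9.98, 163.14], [-165.26, 165.26]. Speed limits (degrees/s): [136.94, 136.94, 180, 180, 180, 180].

## Interface

Orientations are given as a 3x3 rotation matrix whose columns are the frame's x, y, z axes.
In Python, from rig import env gives the robot as it stands.
- The arm moves only by the tool arm_command, never from a script. Its argument "steps" is a list of rows, each an object with "delta_pos": the shift along the world's x, y, z in mm, a list of three; "dr": the turn, a rotation vector about the world's x, y, z in degrees, a list of three. In form: [{"delta_pos": [dx, dy, dz], "dr": [wx, wy, wz]}, ...]. A call has 1 to 20 rows; each row shifts and turns the commanded pose from where the row before left it; what a row does not reach is not made up. A row lasts 1/10 s, in which the tool goes at most 50 mm and 8.59 degrees, less where a joint would pass 70% of its speed; a pose out of reach is approached as far as the arm can. A call with a gripper value outside its range is refused whole. "grip" is the opening, from 0 (shut) to 1 (fully open), set as the call begins (left out, the last holds). The fingers move at their own pace and stop on an object; "squeeze" is the grip in N (left out, the last holds). Time passes only in rows, so rows that do not move let the fingers close. It gives the time, the measured TCP pose, the force and the opening at its end, in the units of the state.
- env.observe(): the state, without advancing time (a new reading comes with each control period).
- env.get_image(name): name is "side" or "top"; returns the picture (400x640x3 uint8, blue, green, red); there is no depth.
- env.get_calibration(name): a dict with "fx", "fy", "cx", "cy" (pixels), "view" (4x4, takes a point from world to camera coordinates). Camera axes: x right, y up, looking along -z (the intrinsics and any distortion apply to the point x, -y, -z); pixel columns grow to the right and rows downward; lengths in m; the calibration is good to about 2 mm. A picture is of the moment at which its call begins. get_calibration takes no time and is no camera call.
- env.close_job(): hands the job in, once; it reports no verdict.
The state is a dict: "time_s": time; "q": joint angles; "qvel": joint speeds; "joint_efforts": joint torques, N m; "position": TCP position; "tool_rot": TCP orientation; "ft_force": force on the tool from outside, world axes, zero at the start; "wrist_torque": the same for the moment, N m; "grip_width": finger opening in m.
Only numpy, scipy, OpenCV 4.12 (cv2) and the standard library are available. Lean on these libraries where they do the work, as an engineer would, in place of code of your own. Each camera call takes 0.05 s, during which the arm holds its last target. There are 200 camera calls.

## Working session

There is one attempt and no reset: what is moved stays moved. The work goes in short steps, Python scripts to look and compute and a tool call to move; the robot and the scene stay as the last step left them, time stands still between calls to the robot, and variables do not carry over. Pictures are saved under pics/ and viewed, about 8 in all and at most 12, crops included, and the job is handed in when it is done.

Besides the shell and the picture viewer there is one more tool, called after "Emit:" as name(argument=value, ...), one argument or row to a line, values as JSON. arm_command: Moves the arm, as the interface text tells. Its arguments: {"type":"object","properties":{"steps":{"type":"array"},"grip":{"type":"number"},"squeeze":{"type":"number"}},"required":["steps"]}

```bash
ls; mkdir -p pics; cat > h.py <<'E'
import numpy as np, cv2
from rig import env
def ray(n,u,v):
    c=env.get_calibration(n); V=np.array(c["view"]); R=V[:3,:3]; o=-R.T@V[:3,3]
    d=R.T@np.array([(u-c["cx"])/c["fx"],-(v-c["cy"])/c["fy"],-1.]); return o,d/np.linalg.norm(d)
def onz(n,u,v,z):
    o,d=ray(n,u,v); return o+d*(z-o[2])/d[2]
def proj(n,p):
    c=env.get_calibration(n); V=np.array(c["view"]); q=V[:3,:3]@np.array(p)+V[:3,3]
    return c["cx"]+c["fx"]*q[0]/-q[2], c["cy"]-c["fy"]*q[1]/-q[2]
E
python3 - <<'E'
from h import *
for n in("side","top"):
    cv2.imwrite(f"pics/{n}0.png",env.get_image(n)); c=env.get_calibration(n); print({k:(np.round(v,3).tolist() if k=="view" else v) for k,v in c.items()}); print(ray(n,320,200))
print(env.observe())
E
```

```text
pics
{'fx': 466.20945193138533, 'fy': 466.20945193138533, 'cx': 317.43706502783175, 'cy': 199.49908850324388, 'view': [[0.751, -0.66, 0.015, -0.468], [0.506, 0.59, 0.629, -0.316], [-0.424, -0.465, 0.777, -1.395], [0.0, 0.0, 0.0, 1.0]]}
(array([-0.08067559, -0.77126677,  1.28918156]), array([ 0.42779113,  0.46096474, -0.7775    ]))
{'fx': 389.6319476069097, 'fy': 389.6319476069097, 'cx': 321.41730521262986, 'cy': 202.63340927160044, 'view': [[-0.001, -1.0, 0.006, -0.078], [0.998, -0.001, 0.065, -0.561], [-0.065, 0.006, 0.998, -1.11], [0.0, 0.0, 0.0, 1.0]]}
(array([ 0.486649  , -0.07175819,  1.14464721]), array([ 0.07213225, -0.00196231, -0.99739315]))
{'time_s': 0.1, 'q': array([ 5.20051819e+01,  2.18375984e+01,  7.43781603e+01, -3.65298675e-04,
        8.38598964e+01, -1.23352329e+01]), 'qvel': array([-0.08786246, -0.06155304, -0.14242239, -0.07084054,  0.05641178,
        0.01459521]), 'joint_efforts': array([ 3.48498099e-03, -4.49214041e+01, -2.31657869e+01, -1.50414535e-04,
        3.65820917e-03, -2.81418085e-05]), 'position': array([0.23801442, 0.49557267, 0.25278237]), 'tool_rot': array([[ 4.33022244e-01,  9.01382873e-01, -8.07847910e-04],
       [ 9.01382310e-01, -4.33022910e-01, -1.04448853e-03],
       [-1.29130073e-03, -2.75893047e-04, -9.99999128e-01]]), 'ft_force': array([0.03680303, 0.80536678, 0.62038292]), 'wrist_torque': array([ 0.00453119, -0.02420208, -0.04419084]), 'grip_width': 0.0853138157599049}
```

View pics/top0.png

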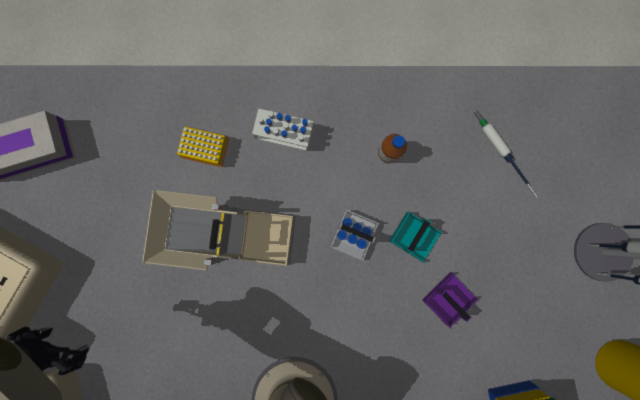

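View pics/side0.png

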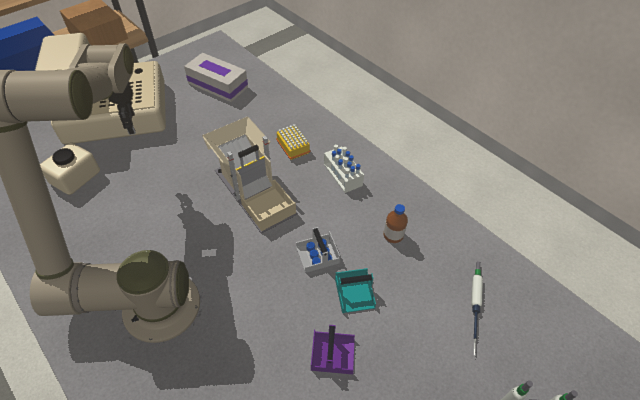

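The top picture shows the aluminium scoop with blue caps at about (355,235). The dispenser spans (147–293, 190–268), with its trough towards +px, and the gate handle is near (215,236). I'll enlarge both next.

```bash
python3 - <<'E'
from h import *
t=cv2.imread("pics/top0.png"); 
a=cv2.resize(t[175:285,140:300],None,fx=5,fy=5,interpolation=cv2.INTER_CUBIC)
b=cv2.resize(t[200:270,325:395],None,fx=5,fy=5,interpolation=cv2.INTER_CUBIC)
s=cv2.imread("pics/side0.png")
c=cv2.resize(s[110:280,195:345],None,fx=3.5,fy=3.5,interpolation=cv2.INTER_CUBIC)
cv2.imwrite("pics/a.png",a)
H=max(b.shape[0],c.shape[0]);o=np.zeros((H,b.shape[1]+c.shape[1],3),np.uint8);o[:b.shape[0],:b.shape[1]]=b;o[:c.shape[0],b.shape[1]:]=c[:H]
o=o[:,:800]; cv2.imwrite("pics/b.png",o); print(o.shape)
E
```

```text
(595, 800, 3)
```

View pics/a.png

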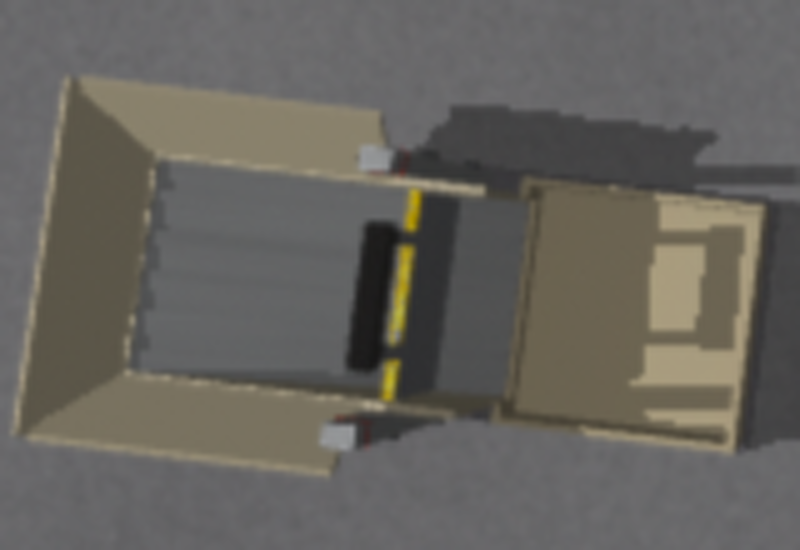

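View pics/b.png

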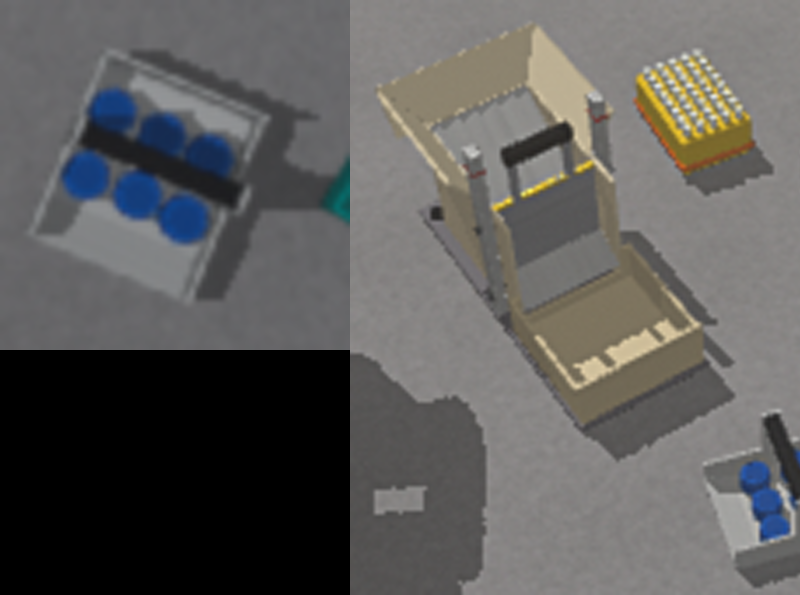

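```bash
cat >> h.py <<'E'
def fit(loc,wor):
    L=np.array(loc)[:,:2];W=np.array(wor)[:,:2];l=L-L.mean(0);w=W-W.mean(0)
    a=np.arctan2((l[:,0]*w[:,1]-l[:,1]*w[:,0]).sum(),(l*w).sum());R=np.array([[np.cos(a),-np.sin(a)],[np.sin(a),np.cos(a)]])
    t=W.mean(0)-R@L.mean(0); return np.degrees(a),t,np.round(1000*(W-L@R.T-t),1).tolist()
E
python3 - <<'E'
from h import *
A=lambda x,y,z: onz("top",140+(x+.5)/5-.5,175+(y+.5)/5-.5,z)
B=lambda x,y,z: onz("top",325+(x+.5)/5-.5,200+(y+.5)/5-.5,z)
# dispenser: image up=+x world; trough (-x disp) is to image right = world -y ; disp +y = ?
pts=[(68,80,.19,.165,-.085),(378,112,.19,.012,-.085),(15,435,.19,.165,.085),(330,473,.19,.012,.085),(376,158,.232,None,-.065),(338,437,.232,None,.065),(372,296,.213,None,0)]
for p in pts: print(p, A(*p[:3]))
P=[p for p in pts if p[3]]
print("disp",fit([p[3:] for p in P],[A(*p[:3]) for p in P]))
# scoop: lip at image bottom, y sides
S=[(35,235,.032,-.058,None)]
pts=[(110,50,.045,.055,.05),(265,120,.045,.055,-.05),(192,303,.007,-.061,-.05),(32,236,.007,-.061,.05),(85,137,.083,.005,.05),(240,195,.083,.005,-.05)]
print("scoop",fit([p[3:] for p in pts],[B(*p[:3]) for p in pts]))
print(B(162,165,.085))
for n,(u,v,z) in {"tip":(203,145,.06),"tube":(284,127,.098),"bot":(397,142,.15),"turq":(415,235,.08),"purp":(450,298,.08)}.items(): print(n,onz("top",u,v,z))
# gate height check in side: handle ends crop (505,158),(570,130) 
C=lambda x,y: (195+(x-350)/3.5,110+y/3.5)
t=ray("top",140+372/5,175+296/5); s=ray("side",*C(537,146))
n=np.cross(t[1],s[1]); k=np.linalg.solve(np.c_[t[1],-s[1],n],s[0]-t[0]); print("handle tri",t[0]+k[0]*t[1],s[0]+k[1]*s[1])
E
```

```text
(68, 80, 0.19, 0.165, -0.085) [0.57906014 0.33575487 0.19      ]
(378, 112, 0.19, 0.012, -0.085) [0.56322066 0.18353891 0.19      ]
(15, 435, 0.19, 0.165, 0.085) [0.4061622  0.35670065 0.19      ]
(330, 473, 0.19, 0.012, 0.085) [0.38765723 0.20382447 0.19      ]
(376, 158, 0.232, None, -0.065) [0.53823515 0.17287907 0.232     ]
(338, 437, 0.232, None, 0.065) [0.40856477 0.18829846 0.232     ]
(372, 296, 0.213, None, 0) [0.47351633 0.17876248 0.213     ]
disp (np.float64(83.39522176606867), array([0.47384579, 0.18204208]), [[1.8, -0.4], [3.6, -0.6], [-2.2, 1.0], [-3.1, 0.1]])
scoop (np.float64(-21.775822800917048), array([ 0.4690925 , -0.17329183]), [[0.2, -1.8], [-2.3, 3.8], [-0.1, -1.5], [1.6, -1.6], [-2.5, -3.8], [3.0, 4.9]])
[ 0.4745462  -0.17416435  0.085     ]
tip [0.72035996 0.2550298  0.06      ]
tube [0.76185962 0.02414296 0.098     ]
bot [ 0.70892884 -0.27306192  0.15      ]
turq [ 0.46779737 -0.33285846  0.08      ]
purp [ 0.29815694 -0.42465201  0.08      ]
handle tri [0.47238899 0.18093663 0.20127437] [0.47526316 0.17843678 0.20056131]
```

Scoop handle is at about (0.474, -0.175) with yaw -21.6°. Dispenser origin is at about (0.4735, 0.1805) with yaw 83.4°. Next I raise the tool and travel to above the scoop.

Emit:
arm_command(
  steps=[
    {"delta_pos":[0,0,30],"dr":[0,0,0]},
    {"delta_pos":[0,0,40],"dr":[0,0,0]},
    {"delta_pos":[0,0,40],"dr":[0,0,0]},
    {"delta_pos":[7,-20,10],"dr":[0,0,-5]},
    {"delta_pos":[14,-40,0],"dr":[0,0,-5]},
    {"delta_pos":[14,-40,0],"dr":[0,0,-5]},
    {"delta_pos":[14,-40,0],"dr":[0,0,-5]},
    {"delta_pos":[14,-40,0],"dr":[0,0,-5]},
    {"delta_pos":[14,-40,0],"dr":[0,0,-5]},
    {"delta_pos":[14,-40,0],"dr":[0,0,-5]},
    {"delta_pos":[14,-40,0],"dr":[0,0,-5]},
    {"delta_pos":[14,-40,0],"dr":[0,0,-5]},
    {"delta_pos":[14,-40,0],"dr":[0,0,-5]},
    {"delta_pos":[14,-40,0],"dr":[0,0,-5]},
    {"delta_pos":[14,-40,0],"dr":[0,0,-5]},
    {"delta_pos":[14,-40,0],"dr":[0,0,-5]},
    {"delta_pos":[14,-40,-30],"dr":[0,0,-5]},
    {"delta_pos":[14,-40,-40],"dr":[0,0,-5]},
    {"delta_pos":[14,-40,-40],"dr":[0,0,-5]},
    {"delta_pos":[14,-40,-40],"dr":[0,0,-5]},
  ],
  grip=1,
  squeeze=60,
)

```text
time_s: 2.1
position: [0.4626, -0.1472, 0.24]
tool_rot: [[0.934, -0.357, -0.0], [-0.357, -0.934, 0.0], [-0.0, -0.0, -1.0]]
ft_force: [0.8, 0.9, 0.5]
grip_width: 0.0852
```

Emit:
arm_command(
  steps=[
    {"delta_pos":[5,-11,-20],"dr":[0,0,-0.9]},
    {"delta_pos":[0,0,0],"dr":[0,0,0]},
    {"delta_pos":[0,0,0],"dr":[0,0,0]},
  ],
)

```text
time_s: 2.4
position: [0.4676, -0.1564, 0.2219]
tool_rot: [[0.93, -0.367, -0.0], [-0.367, -0.93, 0.0], [-0.0, -0.0, -1.0]]
ft_force: [0.4, 0.5, -0.0]
grip_width: 0.0853
```

Emit:
arm_command(
  steps=[
    {"delta_pos":[3,-9,0],"dr":[0,0,0]},
    {"delta_pos":[3.6,-9.3,-20],"dr":[0,0,0]},
    {"delta_pos":[0,0,-30],"dr":[0,0,0]},
    {"delta_pos":[0,0,-30],"dr":[0,0,0]},
    {"delta_pos":[0,0,-30],"dr":[0,0,0]},
    {"delta_pos":[0,0,-20],"dr":[0,0,0]},
    {"delta_pos":[0,0,-12],"dr":[0,0,0]},
    {"delta_pos":[0,0,0],"dr":[0,0,0]},
    {"delta_pos":[0,0,0],"dr":[0,0,0]},
  ],
)

```text
time_s: 3.3
position: [0.4749, -0.1752, 0.0807]
tool_rot: [[0.93, -0.367, 0.002], [-0.367, -0.93, -0.001], [0.002, 0.0, -1.0]]
ft_force: [-0.4, 0.4, 0.3]
grip_width: 0.0854
```

```bash
python3 - <<'E'
from h import *
t=env.get_image("top");s=env.get_image("side")
a=cv2.resize(t[190:280,310:410],None,fx=4,fy=4,interpolation=cv2.INTER_CUBIC)
b=cv2.resize(s[200:290,270:370],None,fx=4,fy=4,interpolation=cv2.INTER_CUBIC)
cv2.imwrite("pics/c.png",np.hstack([a,b]));o=env.observe();print(o["position"],o["ft_force"])
E
```

```text
[ 0.47489624 -0.17525633  0.08081179] [0.15109267 1.01756037 0.1348968 ]
```

View pics/c.png

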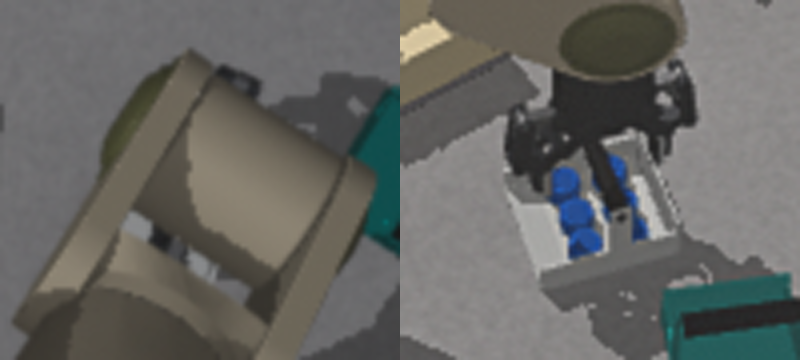

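The picture shows the fingers straddling the bar and all six caps in place, so I close the grip and lift.

Emit:
arm_command(
  steps=[
    {"delta_pos":[0,0,0],"dr":[0,0,0]},
    {"delta_pos":[0,0,0],"dr":[0,0,0]},
    {"delta_pos":[0,0,0],"dr":[0,0,0]},
    {"delta_pos":[0,0,0],"dr":[0,0,0]},
    {"delta_pos":[0,0,0],"dr":[0,0,0]},
    {"delta_pos":[0,0,0],"dr":[0,0,0]},
    {"delta_pos":[0,0,0],"dr":[0,0,0]},
    {"delta_pos":[0,0,0],"dr":[0,0,0]},
  ],
  grip=0,
  squeeze=60,
)

```text
time_s: 4.2
position: [0.4744, -0.1752, 0.0797]
tool_rot: [[0.93, -0.367, 0.001], [-0.367, -0.93, -0.0], [0.001, 0.0, -1.0]]
ft_force: [0.0, -0.5, 4.4]
grip_width: 0.0131
```

Emit:
arm_command(
  steps=[
    {"delta_pos":[0,0,2],"dr":[0,0,0]},
    {"delta_pos":[0,0,4],"dr":[0,0,0]},
    {"delta_pos":[0,0,8],"dr":[0,0,0]},
    {"delta_pos":[0,0,13],"dr":[0,0,0]},
    {"delta_pos":[0,0,18],"dr":[0,0,0]},
    {"delta_pos":[0,0,20],"dr":[0,0,0]},
    {"delta_pos":[0,0,20],"dr":[0,0,0]},
    {"delta_pos":[0,0,20],"dr":[0,0,0]},
    {"delta_pos":[0,0,20],"dr":[0,0,0]},
    {"delta_pos":[0,0,20],"dr":[0,0,0]},
    {"delta_pos":[0,0,20],"dr":[0,0,0]},
    {"delta_pos":[0,0,20],"dr":[0,0,0]},
    {"delta_pos":[0,0,20],"dr":[0,0,0]},
    {"delta_pos":[0,0,20],"dr":[0,0,0]},
    {"delta_pos":[0,0,20],"dr":[0,0,0]},
    {"delta_pos":[0,0,15],"dr":[0,0,0]},
    {"delta_pos":[0,0,10],"dr":[0,0,0]},
    {"delta_pos":[0,0,5],"dr":[0,0,0]},
    {"delta_pos":[0,0,2],"dr":[0,0,0]},
    {"delta_pos":[0,0,0],"dr":[0,0,0]},
  ],
)

```text
time_s: 6.2
position: [0.4741, -0.175, 0.3561]
tool_rot: [[0.93, -0.367, -0.001], [-0.367, -0.93, 0.001], [-0.001, -0.0, -1.0]]
ft_force: [0.2, 0.5, -3.0]
grip_width: 0.013
```

Emit:
arm_command(
  steps=[
    {"delta_pos":[0.7,3,0],"dr":[0,0,0.3]},
    {"delta_pos":[1.5,6,0],"dr":[0,0,0.3]},
    {"delta_pos":[2.2,9,0],"dr":[0,0,0.5]},
    {"delta_pos":[2.9,12,0],"dr":[0,0,0.6]},
    {"delta_pos":[3.6,15,0],"dr":[0,0,0.6]},
    {"delta_pos":[4.4,18,0],"dr":[0,0,0.6]},
    {"delta_pos":[4.9,20,0],"dr":[0,0,0.6]},
    {"delta_pos":[4.9,20,0],"dr":[0,0,0.6]},
    {"delta_pos":[4.9,20,0],"dr":[0,0,0.6]},
    {"delta_pos":[4.9,20,0],"dr":[0,0,0.6]},
    {"delta_pos":[4.9,20,0],"dr":[0,0,0.6]},
    {"delta_pos":[4.9,20,0],"dr":[0,0,0.6]},
    {"delta_pos":[4.9,20,0],"dr":[0,0,0.6]},
    {"delta_pos":[4.9,20,0],"dr":[0,0,0.6]},
    {"delta_pos":[4.9,20,0],"dr":[0,0,0.6]},
    {"delta_pos":[4.9,20,0],"dr":[0,0,0.6]},
    {"delta_pos":[4.9,20,0],"dr":[0,0,0.6]},
    {"delta_pos":[4.9,20,0],"dr":[0,0,0.6]},
    {"delta_pos":[4.9,20,0],"dr":[0,0,0.6]},
    {"delta_pos":[4.9,20,0],"dr":[0,0,0.6]},
  ],
)

```text
time_s: 8.2
position: [0.5579, 0.1699, 0.3564]
tool_rot: [[0.984, -0.176, -0.0], [-0.176, -0.984, 0.0], [-0.0, -0.0, -1.0]]
ft_force: [0.5, -0.1, -2.3]
grip_width: 0.0132
```

Emit:
arm_command(
  steps=[
    {"delta_pos":[4.9,20,0],"dr":[0,0,0.6]},
    {"delta_pos":[4.4,18,0],"dr":[0,0,0.6]},
    {"delta_pos":[3.6,15,0],"dr":[0,0,0.6]},
    {"delta_pos":[2.9,12,0],"dr":[0,0,0.6]},
    {"delta_pos":[2.2,10,0],"dr":[0,0,0.6]},
    {"delta_pos":[1.5,7,0],"dr":[0,0,0.5]},
    {"delta_pos":[0.7,3,0],"dr":[0,0,0.3]},
    {"delta_pos":[0,0,0],"dr":[0,0,0]},
    {"delta_pos":[0,0,0],"dr":[0,0,0]},
  ],
)

```text
time_s: 9.1
position: [0.5784, 0.2526, 0.3565]
tool_rot: [[0.994, -0.113, 0.0], [-0.113, -0.994, -0.0], [0.0, 0.0, -1.0]]
ft_force: [-0.1, -0.8, -1.6]
grip_width: 0.0127
```

Emit:
arm_command(
  steps=[
    {"delta_pos":[0,0,-3],"dr":[0,0,0]},
    {"delta_pos":[0,0,-7],"dr":[0,0,0]},
    {"delta_pos":[0,0,-10],"dr":[0,0,0]},
    {"delta_pos":[0,0,-12],"dr":[0,0,0]},
    {"delta_pos":[0,0,-12],"dr":[0,0,0]},
    {"delta_pos":[0,0,-12],"dr":[0,0,0]},
    {"delta_pos":[0,0,-9],"dr":[0,0,0]},
    {"delta_pos":[0,0,-6],"dr":[0,0,0]},
    {"delta_pos":[0,0,-3],"dr":[0,0,0]},
    {"delta_pos":[0,0,0],"dr":[0,0,0]},
    {"delta_pos":[-3.7,0.4,2.5],"dr":[-0.29,-2.48,0]},
    {"delta_pos":[-3.7,0.4,2.5],"dr":[-0.29,-2.48,0]},
    {"delta_pos":[-3.7,0.4,2.5],"dr":[-0.29,-2.48,0]},
    {"delta_pos":[-3.7,0.4,2.6],"dr":[-0.29,-2.48,0]},
    {"delta_pos":[-4.1,0.5,1.9],"dr":[-0.29,-2.48,0]},
    {"delta_pos":[-4.1,0.5,1.9],"dr":[-0.29,-2.48,0]},
    {"delta_pos":[-4.1,0.5,1.9],"dr":[-0.29,-2.48,0]},
    {"delta_pos":[-4.1,0.5,1.9],"dr":[-0.29,-2.48,0]},
  ],
)

```text
time_s: 10.9
position: [0.547, 0.2566, 0.301]
tool_rot: [[0.933, -0.113, 0.342], [-0.106, -0.994, -0.039], [0.344, 0.001, -0.939]]
ft_force: [0.7, -0.5, -2.3]
grip_width: 0.0133
```

```bash
python3 - <<'E'
from h import *
t=env.get_image("top");s=env.get_image("side")
a=cv2.resize(t[160:280,130:300],None,fx=2.3,fy=2.3,interpolation=cv2.INTER_CUBIC)
b=cv2.resize(s[60:230,170:320],None,fx=2.6,fy=2.6,interpolation=cv2.INTER_CUBIC)
a=cv2.copyMakeBorder(a,0,b.shape[0]-a.shape[0],0,0,cv2.BORDER_CONSTANT)
cv2.imwrite("pics/d.png",np.hstack([a,b]));o=env.observe();print(o["position"],o["ft_force"],o["q"],o["tool_rot"][:,2])
E
```

```text
[0.5462311  0.25690743 0.30115055] [-0.09412499 -0.42849223 -2.60433973] [17.07732107 19.19292562 72.77051188 -8.41307375 69.7550283  25.13696436] [ 0.34049746 -0.03899836 -0.93943632]
```

View pics/d.png

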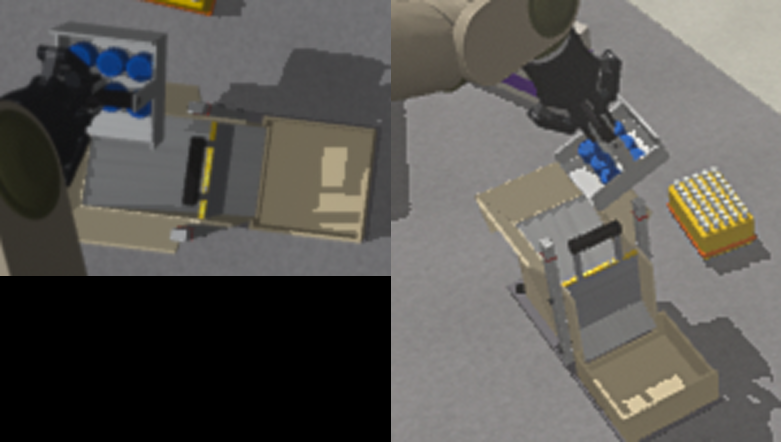

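Scoop is tilted 20° with its lip over the hopper and all caps still inside. I continue to 60°.

Emit:
arm_command(
  steps=[
    {"delta_pos":[-4.4,0.5,-1.3],"dr":[-0.29,-2.48,0]},
    {"delta_pos":[-4.4,0.5,-1.3],"dr":[-0.29,-2.48,0]},
    {"delta_pos":[-4.4,0.5,-1.3],"dr":[-0.29,-2.48,0]},
    {"delta_pos":[-4.4,0.5,-1.3],"dr":[-0.29,-2.48,0]},
    {"delta_pos":[-4.5,0.5,0.3],"dr":[-0.29,-2.48,0]},
    {"delta_pos":[-4.5,0.5,0.3],"dr":[-0.29,-2.48,0]},
    {"delta_pos":[-4.5,0.5,0.4],"dr":[-0.29,-2.48,0]},
    {"delta_pos":[-4.5,0.5,0.4],"dr":[-0.29,-2.48,0]},
    {"delta_pos":[-4.5,0.5,-0.4],"dr":[-0.29,-2.48,0]},
    {"delta_pos":[-4.5,0.5,-0.4],"dr":[-0.29,-2.48,0]},
    {"delta_pos":[-4.5,0.5,-0.4],"dr":[-0.29,-2.48,0]},
    {"delta_pos":[-4.5,0.5,-0.4],"dr":[-0.29,-2.48,0]},
    {"delta_pos":[-4.3,0.5,-1.2],"dr":[-0.29,-2.48,0]},
    {"delta_pos":[-4.3,0.5,-1.2],"dr":[-0.29,-2.48,0]},
    {"delta_pos":[-4.3,0.5,-1.2],"dr":[-0.29,-2.48,0]},
    {"delta_pos":[-4.3,0.5,-1.2],"dr":[-0.29,-2.48,0]},
    {"delta_pos":[0,0,0],"dr":[0,0,0]},
    {"delta_pos":[0,0,0],"dr":[0,0,0]},
    {"delta_pos":[0,0,0],"dr":[0,0,0]},
    {"delta_pos":[0,0,0],"dr":[0,0,0]},
  ],
)

```text
time_s: 13.0
position: [0.4768, 0.2645, 0.2904]
tool_rot: [[0.498, -0.115, 0.86], [-0.055, -0.993, -0.101], [0.866, 0.003, -0.501]]
ft_force: [0.5, 0.3, -2.0]
grip_width: 0.0131
```

```bash
python3 - <<'E'
from h import *
t=env.get_image("top");s=env.get_image("side")
a=cv2.resize(t[160:280,130:300],None,fx=2.3,fy=2.3,interpolation=cv2.INTER_CUBIC)
b=cv2.resize(s[60:230,170:320],None,fx=2.6,fy=2.6,interpolation=cv2.INTER_CUBIC)
a=cv2.copyMakeBorder(a,0,b.shape[0]-a.shape[0],0,0,cv2.BORDER_CONSTANT)
cv2.imwrite("pics/e.png",np.hstack([a,b]));o=env.observe();print(o["position"],o["ft_force"],o["q"],o["tool_rot"][:,2])
E
```

```text
[0.4766397  0.26444996 0.29023204] [-0.15360503  0.1834116  -0.7788389 ] [ 29.24487084  11.91422634 104.30896011 -74.60723099  31.79091401
  91.82006691] [ 0.85953718 -0.10085773 -0.50102251]
```

View pics/e.png

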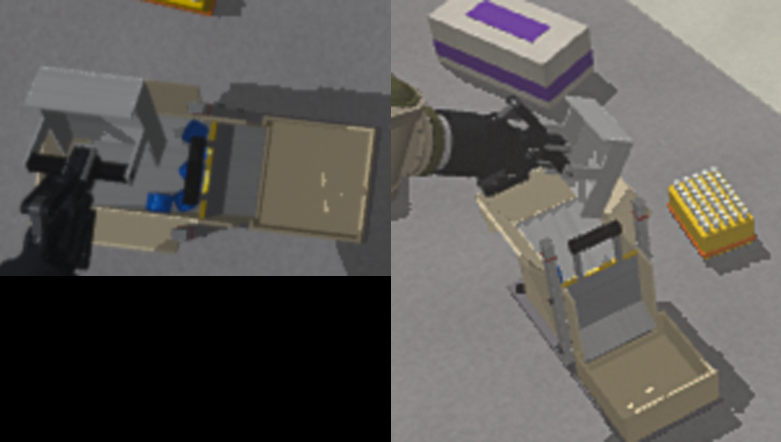

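The caps have left the scoop, with several visible behind the gate. I level the scoop by reversing the path, then raise it.

Emit:
arm_command(
  steps=[
    {"delta_pos":[4.3,-0.5,1.2],"dr":[0.29,2.48,0]},
    {"delta_pos":[4.3,-0.5,1.2],"dr":[0.29,2.48,0]},
    {"delta_pos":[4.3,-0.5,1.2],"dr":[0.29,2.48,0]},
    {"delta_pos":[4.3,-0.5,1.2],"dr":[0.29,2.48,0]},
    {"delta_pos":[4.5,-0.5,0.4],"dr":[0.29,2.48,0]},
    {"delta_pos":[4.5,-0.5,0.4],"dr":[0.29,2.48,0]},
    {"delta_pos":[9,-1,0.8],"dr":[0.58,4.97,0]},
    {"delta_pos":[9,-1,-0.6],"dr":[0.58,4.97,0]},
    {"delta_pos":[9,-1,-0.6],"dr":[0.58,4.97,0]},
    {"delta_pos":[8.8,-1,6],"dr":[0.58,4.97,0]},
    {"delta_pos":[8.8,-1,10],"dr":[0.58,4.97,0]},
    {"delta_pos":[8.2,-1,10],"dr":[0.58,4.97,0]},
    {"delta_pos":[8.2,-1,15],"dr":[0.58,4.97,0]},
    {"delta_pos":[7.4,-0.8,15],"dr":[0.58,4.97,0]},
    {"delta_pos":[7.4,-0.8,15],"dr":[0.58,4.97,0]},
    {"delta_pos":[0,0,10],"dr":[0,0,0]},
    {"delta_pos":[0,0,0],"dr":[0,0,0]},
    {"delta_pos":[0,0,0],"dr":[0,0,0]},
  ],
)

```text
time_s: 14.9
position: [0.5777, 0.2533, 0.376]
tool_rot: [[0.994, -0.112, -0.0], [-0.112, -0.994, -0.0], [-0.0, 0.0, -1.0]]
ft_force: [-0.1, -0.9, -1.2]
grip_width: 0.0134
```

```bash
python3 - <<'E'
from h import *
t=env.get_image("top");s=env.get_image("side")
a=cv2.resize(t[160:280,130:300],None,fx=2.3,fy=2.3,interpolation=cv2.INTER_CUBIC)
b=cv2.resize(s[60:230,170:320],None,fx=2.6,fy=2.6,interpolation=cv2.INTER_CUBIC)
a=cv2.copyMakeBorder(a,0,b.shape[0]-a.shape[0],0,0,cv2.BORDER_CONSTANT)
cv2.imwrite("pics/f.png",np.hstack([a,b]));o=env.observe();print(o["position"],o["ft_force"],o["q"]);print(o["tool_rot"])
E
```

```text
[0.57748767 0.25328477 0.37589242] [-0.19357364  0.35919217 -2.45428269] [1.29398357e+01 2.82711992e+01 4.40712594e+01 9.51774586e-03
 1.07747562e+02 1.93482793e+01]
[[ 9.93755916e-01 -1.11564894e-01 -1.56668536e-03]
 [-1.11565336e-01 -9.93757081e-01 -1.97632772e-04]
 [-1.53485579e-03  3.71186516e-04 -9.99998753e-01]]
```

View pics/f.png

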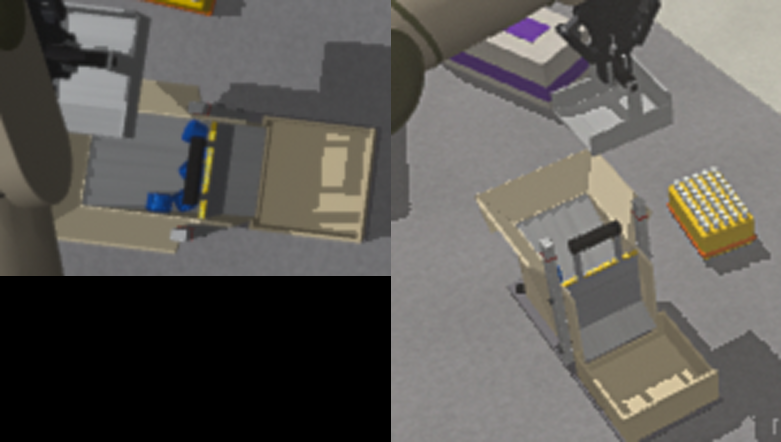

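The scoop is empty, so I carry it back to where it stood.

Emit:
arm_command(
  steps=[
    {"delta_pos":[-3,-10,0],"dr":[0,0,-1]},
    {"delta_pos":[-5,-20,0],"dr":[0,0,-1]},
    {"delta_pos":[-7,-30,0],"dr":[0,0,-1]},
    {"delta_pos":[-7,-30,0],"dr":[0,0,-1]},
    {"delta_pos":[-7,-30,0],"dr":[0,0,-1]},
    {"delta_pos":[-7,-30,0],"dr":[0,0,-1]},
    {"delta_pos":[-7,-30,0],"dr":[0,0,-1]},
    {"delta_pos":[-7,-30,0],"dr":[0,0,-1]},
    {"delta_pos":[-7,-30,0],"dr":[0,0,-1]},
    {"delta_pos":[-7,-30,0],"dr":[0,0,-1]},
    {"delta_pos":[-7,-30,0],"dr":[0,0,-1]},
    {"delta_pos":[-7,-30,0],"dr":[0,0,-1]},
    {"delta_pos":[-7,-30,-10],"dr":[0,0,-1]},
    {"delta_pos":[-7,-30,-20],"dr":[0,0,-1]},
    {"delta_pos":[-7,-25,-30],"dr":[0,0,-1]},
    {"delta_pos":[-4,-13,-30],"dr":[0,0,0]},
    {"delta_pos":[0,0,-30],"dr":[0,0,0]},
    {"delta_pos":[0,0,-30],"dr":[0,0,0]},
    {"delta_pos":[0,0,-30],"dr":[0,0,0]},
    {"delta_pos":[0,0,-30],"dr":[0,0,0]},
  ],
)

```text
time_s: 17.0
position: [0.4744, -0.1749, 0.1653]
tool_rot: [[0.93, -0.366, -0.001], [-0.366, -0.93, -0.0], [-0.001, 0.001, -1.0]]
ft_force: [0.0, -0.4, -1.2]
grip_width: 0.0133
```

Emit:
arm_command(
  steps=[
    {"delta_pos":[0,0,-30],"dr":[0,0,0]},
    {"delta_pos":[0,0,-20],"dr":[0,0,0]},
    {"delta_pos":[0,0,-10],"dr":[0,0,0]},
    {"delta_pos":[0,0,0],"dr":[0,0,0]},
    {"delta_pos":[0,0,0],"dr":[0,0,0]},
  ],
)

```text
time_s: 17.5
position: [0.4755, -0.1753, 0.1071]
tool_rot: [[0.931, -0.366, -0.0], [-0.366, -0.931, -0.0], [-0.0, 0.001, -1.0]]
ft_force: [0.5, -0.2, -0.6]
grip_width: 0.0126
```

Emit:
arm_command(
  steps=[
    {"delta_pos":[0,0,-10],"dr":[0,0,0]},
    {"delta_pos":[0,0,-8],"dr":[0,0,0]},
    {"delta_pos":[0,0,-5],"dr":[0,0,0]},
    {"delta_pos":[0,0,-3],"dr":[0,0,0]},
    {"delta_pos":[0,0,-1],"dr":[0,0,0]},
    {"delta_pos":[0,0,0],"dr":[0,0,0]},
    {"delta_pos":[0,0,0],"dr":[0,0,0]},
  ],
)

```text
time_s: 18.2
position: [0.4751, -0.1749, 0.0797]
tool_rot: [[0.931, -0.366, -0.002], [-0.366, -0.931, 0.0], [-0.002, 0.0, -1.0]]
ft_force: [-3.9, 1.8, 7.2]
grip_width: 0.0128
```

Emit:
arm_command(
  steps=[
    {"delta_pos":[0,0,0],"dr":[0,0,0]},
    {"delta_pos":[0,0,0],"dr":[0,0,0]},
    {"delta_pos":[0,0,0],"dr":[0,0,0]},
    {"delta_pos":[0,0,0],"dr":[0,0,0]},
    {"delta_pos":[0,0,0],"dr":[0,0,0]},
    {"delta_pos":[0,0,0],"dr":[0,0,0]},
    {"delta_pos":[0,0,0],"dr":[0,0,0]},
    {"delta_pos":[0,0,10],"dr":[0,0,0]},
    {"delta_pos":[0,0,20],"dr":[0,0,0]},
    {"delta_pos":[0,0,40],"dr":[0,0,0]},
    {"delta_pos":[0,0,40],"dr":[0,0,0]},
    {"delta_pos":[0,0,40],"dr":[0,0,0]},
    {"delta_pos":[0,0,40],"dr":[0,0,0]},
    {"delta_pos":[0,0,40],"dr":[0,0,0]},
    {"delta_pos":[0,0,20],"dr":[0,0,0]},
    {"delta_pos":[0,0,0],"dr":[0,0,0]},
  ],
  grip=1,
)

```text
time_s: 19.8
position: [0.4757, -0.1752, 0.3328]
tool_rot: [[0.931, -0.366, 0.004], [-0.366, -0.931, -0.003], [0.005, 0.002, -1.0]]
ft_force: [0.8, -1.2, -1.2]
grip_width: 0.0859
```

Emit:
arm_command(
  steps=[
    {"delta_pos":[0,8,0],"dr":[0,0,3]},
    {"delta_pos":[0,15,0],"dr":[0,0,5]},
    {"delta_pos":[0,20,0],"dr":[0,0,5.5]},
    {"delta_pos":[0,20,0],"dr":[0,0,5.5]},
    {"delta_pos":[0,20,0],"dr":[0,0,5.5]},
    {"delta_pos":[0,20,0],"dr":[0,0,5.5]},
    {"delta_pos":[0,20,0],"dr":[0,0,5.5]},
    {"delta_pos":[0,20,0],"dr":[0,0,5.5]},
    {"delta_pos":[0,20,0],"dr":[0,0,5.5]},
    {"delta_pos":[0,20,0],"dr":[0,0,5.5]},
    {"delta_pos":[0,20,0],"dr":[0,0,5.5]},
    {"delta_pos":[0,20,0],"dr":[0,0,5.5]},
    {"delta_pos":[0,20,0],"dr":[0,0,5.5]},
    {"delta_pos":[0,20,0],"dr":[0,0,5.5]},
    {"delta_pos":[0,20,0],"dr":[0,0,5.5]},
    {"delta_pos":[0,20,0],"dr":[0,0,5.5]},
    {"delta_pos":[0,20,0],"dr":[0,0,5.5]},
    {"delta_pos":[0,17,0],"dr":[0,0,5.5]},
    {"delta_pos":[0,10,0],"dr":[0,0,5.5]},
    {"delta_pos":[-1,4,0],"dr":[0,0,3.5]},
  ],
)

```text
time_s: 21.8
position: [0.4738, 0.1798, 0.3283]
tool_rot: [[0.108, 0.994, -0.002], [0.994, -0.108, -0.002], [-0.002, -0.002, -1.0]]
ft_force: [0.2, 0.0, 1.0]
grip_width: 0.085
```

Emit:
arm_command(
  steps=[
    {"delta_pos":[0,0,0],"dr":[0,0,0]},
    {"delta_pos":[0,0,0],"dr":[0,0,0]},
  ],
)

```text
time_s: 22.0
position: [0.4741, 0.1788, 0.3287]
tool_rot: [[0.114, 0.993, -0.001], [0.993, -0.114, -0.002], [-0.002, -0.001, -1.0]]
ft_force: [-0.6, -0.3, -0.3]
grip_width: 0.0851
```

```bash
python3 - <<'E'
from h import *
t=env.get_image("top");s=env.get_image("side")
a=cv2.resize(t[190:280,310:410],None,fx=4,fy=4,interpolation=cv2.INTER_CUBIC)
b=cv2.resize(s[90:250,210:330],None,fx=3.3,fy=3.3,interpolation=cv2.INTER_CUBIC)
a=cv2.copyMakeBorder(a,0,b.shape[0]-a.shape[0],0,0,cv2.BORDER_CONSTANT)
cv2.imwrite("pics/g.png",np.hstack([a,b]));o=env.observe();print(o["position"],o["ft_force"],o["q"]);print(o["tool_rot"])
E
```

```text
[0.47427773 0.17864629 0.32893939] [ 0.16834534  0.32599268 -0.35197581] [ 7.27790626e+00  1.48480773e+01  7.22046198e+01 -9.14832613e-02
  9.29910034e+01 -7.61765994e+01]
[[ 1.14073786e-01  9.93472125e-01 -5.54643688e-04]
 [ 9.93470773e-01 -1.14074568e-01 -1.67829317e-03]
 [-1.73060822e-03 -3.59573037e-04 -9.99998438e-01]]
```

View pics/g.png

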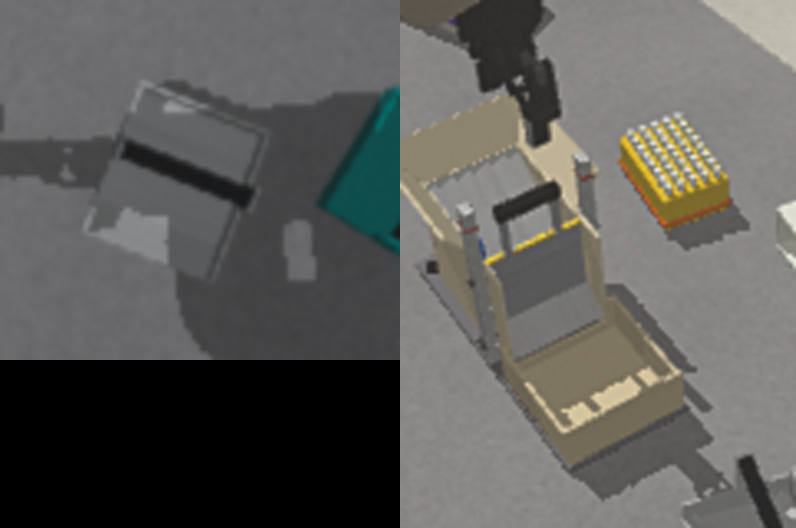

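The scoop stands flat and empty, and the gripper is above the gate handle. I descend onto it and close.

Emit:
arm_command(
  steps=[
    {"delta_pos":[0,0,-20],"dr":[0,0,0]},
    {"delta_pos":[0,0,-30],"dr":[0,0,0]},
    {"delta_pos":[0,0,-30],"dr":[0,0,0]},
    {"delta_pos":[0,0,-20],"dr":[0,0,0]},
    {"delta_pos":[0,0,-15],"dr":[0,0,0]},
    {"delta_pos":[0,0,-6],"dr":[0,0,0]},
    {"delta_pos":[0,0,0],"dr":[0,0,0]},
    {"delta_pos":[0,0,0],"dr":[0,0,0]},
  ],
)

```text
time_s: 22.9
position: [0.4747, 0.1789, 0.2089]
tool_rot: [[0.113, 0.994, 0.001], [0.994, -0.113, -0.001], [-0.001, 0.001, -1.0]]
ft_force: [-0.1, 0.2, 0.3]
grip_width: 0.0854
```

Emit:
arm_command(
  steps=[
    {"delta_pos":[0,0,0],"dr":[0,0,0]},
    {"delta_pos":[0,0,0],"dr":[0,0,0]},
    {"delta_pos":[0,0,0],"dr":[0,0,0]},
    {"delta_pos":[0,0,0],"dr":[0,0,0]},
    {"delta_pos":[0,0,0],"dr":[0,0,0]},
    {"delta_pos":[0,0,0],"dr":[0,0,0]},
    {"delta_pos":[0,0,0],"dr":[0,0,0]},
    {"delta_pos":[0,0,0],"dr":[0,0,0]},
  ],
  grip=0,
  squeeze=80,
)

```text
time_s: 23.7
position: [0.4746, 0.1808, 0.2086]
tool_rot: [[0.112, 0.994, 0.002], [0.994, -0.112, 0.003], [0.003, 0.001, -1.0]]
ft_force: [0.6, 11.7, 1.7]
grip_width: 0.0128
```

Emit:
arm_command(
  steps=[
    {"delta_pos":[0,2,0],"dr":[0,0,0]},
    {"delta_pos":[0,0,0],"dr":[0,0,0]},
    {"delta_pos":[0,0,0],"dr":[0,0,0]},
  ],
)

```text
time_s: 24.0
position: [0.4746, 0.181, 0.2086]
tool_rot: [[0.113, 0.994, 0.001], [0.994, -0.113, -0.001], [-0.001, 0.001, -1.0]]
ft_force: [-0.5, -0.1, 5.7]
grip_width: 0.0123
```

Emit:
arm_command(
  steps=[
    {"delta_pos":[0,0,3],"dr":[0,0,0]},
    {"delta_pos":[0,0,5],"dr":[0,0,0]},
    {"delta_pos":[0,0,8],"dr":[0,0,0]},
    {"delta_pos":[0,0,10],"dr":[0,0,0]},
    {"delta_pos":[0,0,10],"dr":[0,0,0]},
    {"delta_pos":[0,0,10],"dr":[0,0,0]},
    {"delta_pos":[0,0,7],"dr":[0,0,0]},
    {"delta_pos":[0,0,5],"dr":[0,0,0]},
    {"delta_pos":[0,0,2],"dr":[0,0,0]},
    {"delta_pos":[0,0,0],"dr":[0,0,0]},
    {"delta_pos":[0,0,0],"dr":[0,0,0]},
    {"delta_pos":[0,0,0],"dr":[0,0,0]},
    {"delta_pos":[0,0,0],"dr":[0,0,0]},
    {"delta_pos":[0,0,0],"dr":[0,0,0]},
    {"delta_pos":[0,0,0],"dr":[0,0,0]},
    {"delta_pos":[0,0,0],"dr":[0,0,0]},
    {"delta_pos":[0,0,0],"dr":[0,0,0]},
    {"delta_pos":[0,0,0],"dr":[0,0,0]},
  ],
)

```text
time_s: 25.8
position: [0.4745, 0.181, 0.2671]
tool_rot: [[0.113, 0.994, -0.001], [0.994, -0.113, -0.001], [-0.002, -0.001, -1.0]]
ft_force: [6.0, 1.5, -9.6]
grip_width: 0.0126
```

```bash
python3 - <<'E'
from h import *
t=env.get_image("top");s=env.get_image("side")
a=cv2.resize(t[170:280,140:300],None,fx=2.5,fy=2.5,interpolation=cv2.INTER_CUBIC)
b=cv2.resize(s[110:240,210:310],None,fx=4,fy=4,interpolation=cv2.INTER_CUBIC)
a=cv2.copyMakeBorder(a,0,b.shape[0]-a.shape[0],0,0,cv2.BORDER_CONSTANT)
cv2.imwrite("pics/i.png",np.hstack([a,b]));o=env.observe();print(o["position"],o["ft_force"])
E
```

```text
[0.47452663 0.18092689 0.26707697] [ 5.6192981   1.46408459 -9.95834724]
```

View pics/i.png

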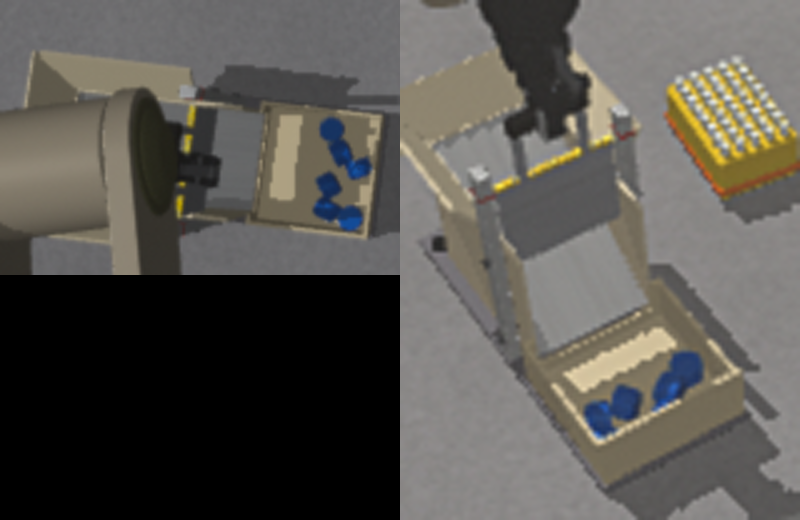

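All six caps are in the trough (six blue blobs at top-crop x 328–360), and the yellow edge is close to the red lines. I'll measure the lift by comparing yellow-edge heights before and after.

```bash
python3 - <<'E'
from h import *
o0=np.array([.4738,.1808,0]);nx=np.array([.114,.993,0])
def zs(im,lo,hi):
    hsv=cv2.cvtColor(im,cv2.COLOR_BGR2HSV); m=cv2.inRange(hsv,lo,hi)
    out=[]
    for v,u in zip(*np.nonzero(m)):
        if not(225<u<268 and 120<v<190): continue
        o,d=ray("side",float(u),float(v)); k=((o0-o)@nx)/(d@nx); p=o+k*d; yl=(p-o0)@np.array([-.993,.114,0]); out.append((yl,p[2]))
    return np.array(out)
a=cv2.imread("pics/side0.png"); b=env.get_image("side")
for im in(a,b):
    y=zs(im,(22,140,110),(35,255,255)); y=y[abs(y[:,0])<.055]; print("yellow",len(y),y.mean(0).round(4),y.min(0).round(3),y.max(0).round(3))
    r=zs(im,(0,100,60),(8,255,255)); r=r[abs(abs(r[:,0])-.065)<.015] if len(r) else r; print("red",len(r),r.round(3).tolist())
p=env.observe();print(p["position"],p["ft_force"],p["time_s"])
E
```

```text
yellow 32 [-0.0005  0.1465] [-0.054  0.143] [0.05  0.151]
red 2 [[-0.073, 0.199], [-0.066, 0.199]]
yellow 33 [0.0022 0.2043] [-0.055  0.201] [0.05  0.208]
red 2 [[-0.073, 0.199], [-0.066, 0.199]]
[0.47450949 0.1809377  0.26707378] [ 5.15262361  1.40842002 -9.00500507] 25.95
```

The lift reads about 58 mm by camera and 58.5 mm by the arm. I add 1.5 mm and let it settle.

Emit:
arm_command(
  steps=[
    {"delta_pos":[0,0,1.5],"dr":[0,0,0]},
    {"delta_pos":[0,0,0],"dr":[0,0,0]},
    {"delta_pos":[0,0,0],"dr":[0,0,0]},
    {"delta_pos":[0,0,0],"dr":[0,0,0]},
    {"delta_pos":[0,0,0],"dr":[0,0,0]},
  ],
)

```text
time_s: 26.45
position: [0.4745, 0.1809, 0.2685]
tool_rot: [[0.113, 0.994, -0.001], [0.994, -0.113, -0.002], [-0.002, -0.001, -1.0]]
ft_force: [5.6, 1.6, -8.8]
grip_width: 0.0127
```

```bash
python3 - <<'E'
from h import *
p=env.observe();print(p["position"],p["ft_force"],p["grip_width"],p["time_s"])
env.close_job()
E
```

```text
[0.47451437 0.18094494 0.26854601] [ 5.64404749  1.60286502 -8.77665231] 0.012682461095321956 26.45
the job is handed in; nothing more can be done
```

I tipped all six caps into the hopper with the gate shut and put the empty scoop back flat at its starting place. I then pulled the gate up by its handle and handed the job in at 26.45 s, still holding it.

**Last checks:**
- **Caps:** the final top view shows six caps in the trough.
- **Gate:** the arm had risen 59.9 mm since the grip. The camera read about 58 mm just before a last 1.5 mm lift, and I did not re-measure with it afterwards. About 9 N was pulling down on the gripper.
- **Scoop:** it was flat and empty in the picture taken after I let go of it.
- **Bystanders:** nothing touched the tip rack, tube rack or bottle as far as the pictures show, but I did not measure their positions again.
- **Disagreement:** the camera's absolute heights read a few mm low (143–151 mm on the shut gate edge, nominally 150). The reading on the red line was 11 mm low and came from only two pixels. I therefore relied on the before-and-after difference.

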